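# Unlock the tool chest and show the open padlock

### The job

The pottery class's tool chest is locked with a combination padlock that lies on its hasp with the dial facing up. Turn the dial click by click until its pointer lines up with the white mark next to the shackle, pull the shackle out to its stop, then lift the lock off the hasp and finish while holding it up and still, open, dial up and level, above the middle of the round wheel bat with its underside at least 15 cm above the table. Leave the other things on the table and on the chest where they are.

Things in the scene. Friction and masses are not known exactly. Their poses are not given: they have to be found in the camera images.
- lock: Padlock case, dark steel, 70 x 66 x 36 mm, lock about 0.5 kg, loose. Origin: centre of underside, z up, own -x = shackle side. A slot in its underside sits over a staple 24 mm tall (1.5 mm play); the shackle's bolt passes under the staple's bar, so it lifts off (straight up, 24 mm) only with the shackle out.
- dial_grip (a point): Middle of the dial's grip bar, on the dial's axis, 49.5 mm above the lock's underside. Black disc 44 mm wide, face at 40.5 mm; on it the bar, 38 mm long, 11 wide, 18 tall, top at 58.5 mm. x axis along the bar, turns with the dial; the -x end is the pointer (nose reaching 28 mm from the axis; white line on top).
- dial (a joint): Dial angle, rad, counter-clockwise positive from above. 0: pointer at the white mark, towards the shackle (lock's -x): unlocked. Starts at about 0.7 to 2.3: turn clockwise. Clicks every 30 degrees (0.52 rad), at 0 and its multiples, mostly settling into the nearest when let go; about 0.07 N m per click. Stops at -0.7 and 2.6. Blocked while the shackle is out.
- shackle_bow (a point): Middle of the steel shackle's outer cross bar: on the lock's -x side, 76 mm from the lock's origin when shut, 20 mm above its underside, beyond the chest's front, free below. Bar 9 mm thick (lock's x), 14 tall, along the lock's y, its middle 36 mm free; round legs 9 mm thick, 50 mm apart join it to the case. Opening between bar and case: 36 mm deep, 41 wide when shut.
- shackle (a joint): How far the shackle is out, m, along the lock's own -x: 0 shut, 0.022 at its stop (fully open). Friction of a few N; stays where left. Blocked unless the dial is in the notch at 0.
- seat (a point): The point on the chest's hasp plate, 88 mm above the table, where the origin of the lock sits at the start. Its x, y, z axes are the chest's.
- chest: Grey steel tool chest, fixed, 200 (x) x 240 (y) x 85 (z) mm; origin at the centre of its underside. The hasp plate and staple are at the front (-x) edge of its top, its centre 64 mm from the chest's middle.
- bat: Round plywood wheel bat lying on the table, fixed, 200 mm in diameter, 14 mm thick; origin at the centre of its underside. To one side of the chest, left or right.
- mug: White mug, 76 mm wide, 85 mm tall, a bystander; origin at the centre of its underside.
- turtle: Clay turtle, 66 mm wide, 40 mm tall, standing on the chest's lid, a bystander; origin at the centre of its underside.
- rib: Flat wooden rib, 90 x 50 x 10 mm, a bystander; origin at the centre of its underside.
- slipjar: Jar with white cap, 64 mm wide, 85 mm tall, a bystander; origin at the centre of its underside.
- watercup: Blue bowl, 80 mm wide, 70 mm tall, a bystander; origin at the centre of its underside.
- sponge_block: Cork block, 80 x 50 x 35 mm, a bystander; origin at the centre of its underside.
- flask: Flask, 68 mm wide, 190 mm tall, a bystander; origin at the centre of its underside.
Mind the look-alikes: they are no part of the job. Leave any pink look-alike of the lock alone.

How it is judged:
By the outcome, as a careful person would: the job done as asked, in the order asked, and still so for the second after the job is handed in, while the arm keeps its last pose, push and grip.
It also fails if it takes over 72 s, if anything falls off the work surface, if the arm or the gripper's body presses on something with over 40 N, if the wrist force passes 120 N, or if a joint passes its speed limit or range.

### The arm

A 7-joint arm with a two-finger parallel gripper is mounted at the origin on the work surface. World frame = base frame: x ahead of the robot, y to its left, z up, the work surface at z = 0. Lengths are in m, angles in rad, forces in N, time in s.
With the tool pointing down it reaches from about 0.35 to 0.9 m from the base axis. Payload 8.1 kg.
Tool frame: the origin (TCP) lies at the very end of the fingers, on their centre line; the grasp point (between the pads) lies arm.hold_point_z behind it (arm.hold_point_z is the distance from the TCP to the grasp point, in m); z points along the fingers, y is the line along which they close (so a half turn about z gives the same grasp; the last joint's range is limited). The gripper opens to 92 mm and grips with 3 to 60 N. Pads are 19 mm wide; open, the fingers measure 130 mm over their backs; the gripper's body (75 mm by 190 mm) begins 47 mm behind the grasp point.
Start: joints at [1.087, 0.434, 0.025, 1.573, -0.012, 1.134, -0.075], TCP at [0.232, -0.58, 0.227] pointing down, gripper open.
Joint ranges: [-2.62, 2.62], [-0.44, 2.09], [-1.27, 1.32], [0.08, 2.57], [-1.32, 4.46], [0.12, 2], [-2.74, 2.74]. Speed limits (rad/s): [2.22, 2.22, 3.01, 3.01, 3.14, 3.14, 3.14].

### API

Orientations are given as a rotation vector (axis times angle).
In Python, from cell import arm, vision, job, cut_out gives the robot as it stands. The module is installed in compiled form; this text tells all that it offers.
- The arm moves only by the tool play_rows, never from a script. Its argument "increments" is text: rows parted by semicolons, each of 5 numbers parted by spaces: the shift along the tool's x, y, z in cm, then the turn about the tool's z in degrees, then the opening, from -1 (shut) to 1 (fully open), so that 0 is half open. A call has 1 to 5 rows; each row shifts and turns the commanded pose from where the row before left it, along the tool's axes as they then stand; what a row does not reach is not made up. A row lasts 1/12 s, in which the tool goes at most 41.7 mm and 7.16 degrees, less where a joint would pass 70% of its speed; a pose out of reach is approached as far as the arm can. A call is refused whole if a number of a shift passes 4.17 or a number of a turn 7.16, either way. A call with a gripper value outside its range is refused whole. The fingers move at their own pace and stop on an object; "grip_force" is the grip in N (left out, the last holds). Time passes only in rows, so rows that do not move let the fingers close. It gives the time, the measured TCP pose, the force, the opening and the grip force at its end, in the units of the state.
- arm.observe(): the state, without advancing time (a new reading comes with each control period).
- vision.get_image(name): name is "side" or "top"; returns a dict with "frame" (384x512x3 uint8, red, green, blue), "z_map" (384x512 float32, m along the optical axis (not along the pixel's ray), 0 where there is no reading), "mtx" (3x3 intrinsics, pixels), "distortion" ([k1, k2, p1, p2, k3] as OpenCV has them; the pictures are not rectified), "cam_to_world" (4x4, takes a point from camera to world coordinates). Camera axes: x right, y up, looking along -z (the intrinsics and any distortion apply to the point x, -y, -z); pixel columns grow to the right and rows downward; lengths in m; the calibration is good to about 2 mm. A picture is of the moment at which its call begins.
- job.sign_off(): hands the job in; it is judged then, once.
Trained networks look in a picture, given as the dict that the camera call returned (one of the last four; its "shot" number tells which), for a name from the list of things; names that differ only in an ending like _2 or _b are one class to them, and where a whole thing is asked for, a point or a joint stands for the part that bears it (a point fixed in the world has none). Each returns a list of dicts, best first, with "confidence" (0 to 1); they miss things now and then, are a little off and sometimes report something else, mostly with a low value. They report only what shows in the picture. A call takes as long as a camera call. They do not tell look-alikes from the thing itself.
- cut_out(query, picture): "mask" (384x512 bool, what is visible of it) and "point" ([row, column] in pixels, amid what is visible of it).
The state is a dict: "clock": time; "joints": joint angles; "dq": joint speeds; "joint_efforts": joint torques, N m; "position": TCP position; "ee_rot": TCP orientation; "force": force on the tool from outside, world axes, zero at the start; "ft_torque": the same for the moment, N m; "width": opening from 0.0 (shut) to 1.0 (fully open); "gripper_force": force on a finger pad.
Only numpy, scipy, OpenCV 4.12 (cv2) and the standard library are available. Lean on these libraries where they do the work, as an engineer would, in place of code of your own. Each camera call takes 0.05 s, during which the arm holds its last target. There are 200 camera calls.

## Working session

There is one attempt and no reset: what is moved stays moved. The work goes in short steps, Python scripts to look and compute and a tool call to move; the robot and the scene stay as the last step left them, time stands still between calls to the robot, and variables do not carry over. Pictures are saved under pics/ and viewed, at most 10 in all, crops included, and the job is handed in when it is done.

Besides the shell and the picture viewer there is one more tool, called after "Call:" as name(argument=value, ...), one argument or row to a line, values as JSON. play_rows: Moves the arm, as the interface text tells. Its arguments: {"type":"object","properties":{"increments":{"type":"string"},"grip_force":{"type":"number"}},"required":["increments"]}

```bash
mkdir -p pics; cat > h.py <<'E'
import numpy as np, cv2
from cell import arm, vision, job, cut_out
def world(p, rc):
    rc=np.atleast_2d(np.array(rc,float)); d=np.array([p["z_map"][int(r),int(c)] for r,c in rc])
    u=cv2.undistortPoints(rc[:,None,::-1].copy(),p["mtx"],np.array(p["distortion"],float))[:,0]
    P=np.c_[u[:,0]*d,-u[:,1]*d,-d,np.ones(len(d))]
    return (P@np.array(p["cam_to_world"]).T)[:,:3][d>0]
def proj(p, X):
    X=np.atleast_2d(X); C=np.linalg.inv(p["cam_to_world"])
    c=(np.c_[X,np.ones(len(X))]@C.T)[:,:3]*[1,-1,-1]
    return cv2.projectPoints(c,np.zeros(3),np.zeros(3),p["mtx"],np.array(p["distortion"],float))[0][:,0]
def mpts(p,m): return world(p,np.argwhere(m))
def save(n,f): cv2.imwrite("pics/"+n,f[:,:,::-1])
E
python3 - <<'E'
from h import *
print(arm.hold_point_z, arm.observe())
ims=[]
for n in("top","side"):
    p=vision.get_image(n); ims.append(p["frame"])
    print(n,np.round(p["cam_to_world"],3).tolist())
    for q in("lock","dial","shackle","bat","chest","turtle","flask","mug","slipjar","watercup"):
        for d in cut_out(q,p):
            w=mpts(p,d["mask"]); print(q,round(d["confidence"],2),np.round(d["point"]),np.round(np.median(w,0),3), np.round(np.percentile(w,[2],0),3), np.round(np.percentile(w,[98],0),3))
save("a.png",cv2.resize(np.vstack(ims),(800,1200))[:600]); save("b.png",cv2.resize(ims[1],(800,600)))
E
```

```text
0.0188 {'clock': 0.0, 'joints': array([ 1.08741996,  0.43522165,  0.02497713,  1.57407371, -0.01157157,
        1.13402346, -0.07509378]), 'dq': array([ 0.0005225 ,  0.00056357,  0.00062485,  0.00011635,  0.00169285,
       -0.00027326, -0.00011436]), 'joint_efforts': array([-1.50743203e-03, -6.67852664e+01,  9.85144414e-01, -3.14457858e+01,
       -6.03850395e-02,  4.28430992e-02,  1.58295434e-04]), 'position': array([ 0.23202279, -0.57978884,  0.22595492]), 'ee_rot': array([-3.08335850e+00, -5.94144225e-01,  7.30394671e-04]), 'force': array([ 0.38699333, -0.15819058,  0.56994203]), 'ft_torque': array([-0.02447196,  0.03507328, -0.03867291]), 'gripper_force': 0.0, 'width': 0.9983984240740865}
top [[-0.028, 0.997, -0.065, 0.509], [-0.999, -0.03, -0.032, -0.019], [-0.034, 0.064, 0.997, 1.221], [0.0, 0.0, 0.0, 1.0]]
lock 0.89 [206. 196.] [0.553 0.186 0.125] [[0.482 0.157 0.103]] [[0.593 0.221 0.148]]
lock 0.71 [257. 187.] [0.413 0.237 0.036] [[ 0.363  0.187 -0.001]] [[0.472 0.281 0.059]]
dial 0.69 [260. 180.] [0.404 0.243 0.043] [[0.384 0.226 0.037]] [[0.424 0.262 0.061]]
dial 0.52 [20
[... 1909 characters left out ...]
. 166.] [0.664 0.261 0.114] [[0.645 0.219 0.087]] [[0.698 0.287 0.126]]
flask 0.95 [332. 164.] [0.456 0.448 0.124] [[0.439 0.416 0.002]] [[0.497 0.477 0.191]]
mug 0.97 [175. 207.] [0.771 0.026 0.062] [[ 0.73  -0.003  0.011]] [[0.804 0.078 0.086]]
slipjar 0.6 [301. 128.] [0.608 0.451 0.076] [[0.592 0.421 0.001]] [[0.667 0.478 0.088]]
slipjar 0.52 [231. 169.] [0.664 0.261 0.113] [[0.645 0.216 0.092]] [[0.698 0.287 0.126]]
slipjar 0.32 [236. 212.] [0.553 0.196 0.134] [[0.539 0.177 0.125]] [[0.574 0.212 0.148]]
watercup 0.7 [117. 316.] [ 0.655 -0.458  0.049] [[ 0.619 -0.494  0.009]] [[ 0.689 -0.419  0.071]]
watercup 0.41 [252. 234.] [0.487 0.196 0.112] [[0.476 0.153 0.03 ]] [[0.521 0.222 0.116]]
```

```bash
python3 - <<'E'
from h import *
t=cv2.imread("pics/a.png"); 
p=vision.get_image("top"); q=vision.get_image("side")
a=cv2.resize(p["frame"][160:300,130:270],(400,400),interpolation=cv2.INTER_CUBIC)
b=cv2.resize(q["frame"][200:340,160:300],(400,400),interpolation=cv2.INTER_CUBIC)
save("c.png",np.hstack([a,b]))
E
```

```text
(no output)
```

View pics/c.png

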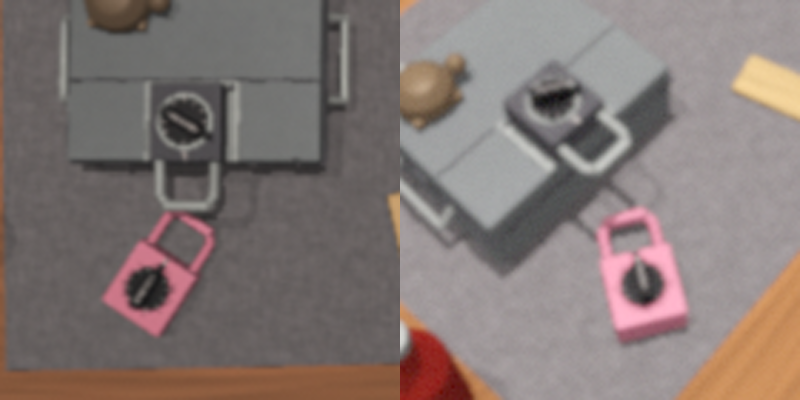

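View pics/a.png

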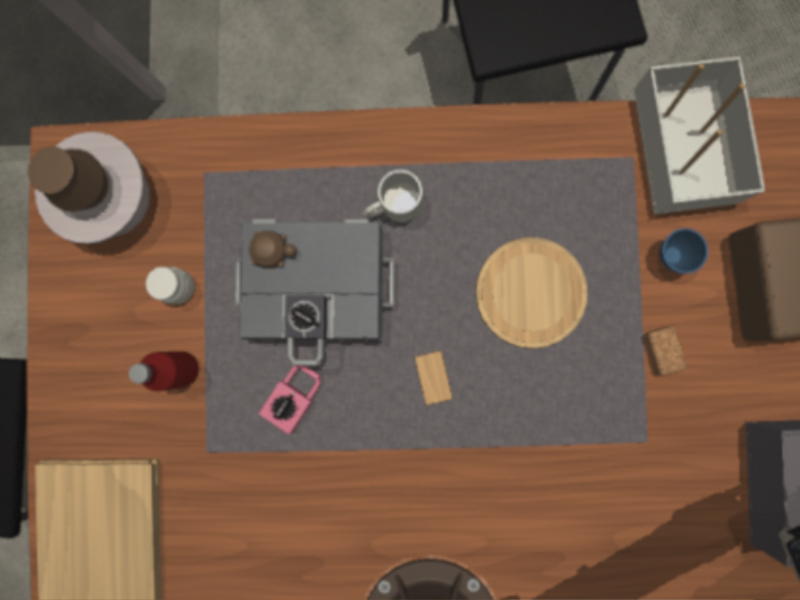

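The dark lock on the chest's hasp (top px row 203, col 194) is the one to open. It sits on the hasp plate, with its white mark and shackle facing the front. The pink one on the table (row 260, col 180) is the look-alike, and I'll leave it alone. The pointer is about 60° counter-clockwise of the mark.

```bash
cat >> h.py <<'E'
from scipy.spatial.transform import Rotation as R
def lockmeas(names=("top","side"), z0=0.088):
    for n in names:
        p=vision.get_image(n); out=[]
        for q in("lock","shackle","dial"):
            for d in cut_out(q,p):
                w=mpts(p,cv2.dilate(d["mask"].astype(np.uint8),np.ones((5,5)))>0); c=np.median(w,0)
                if q!="lock" or abs(c[2]-z0-.035)>.025: continue
                f=w[abs(w[:,2]-z0-.036)<.004]; b=w[w[:,2]>z0+.053]
                r=cv2.minAreaRect((f[:,:2]*1000).astype(np.float32))
                s=cv2.minAreaRect((b[:,:2]*1000).astype(np.float32))
                g=w[(abs(w[:,2]-z0-.025)<.006)]
                print(n,"case",np.round(r,1).tolist() if 0 else [np.round(x,1) for x in r],"bar",[np.round(x,1) for x in s],len(b), "bar mean",b.mean(0).round(4),"ztop",np.percentile(b[:,2],90).round(4))
                u,ss,vt=np.linalg.svd(b[:,:2]-b[:,:2].mean(0)); print(" bar dir deg",np.degrees(np.arctan2(vt[0,1],vt[0,0])).round(1))
                f2=w[(w[:,2]>z0+.012)&(w[:,2]<z0+.031)]; f2=f2[f2[:,0]<c[0]-.03]
                if len(f2): print(" shackle pts lo/hi",np.percentile(f2,[2,98],0).round(4).tolist())
def tool():
    s=arm.observe(); M=R.from_rotvec(s["ee_rot"]).as_matrix()
    print("pos",s["position"].round(4),"yaw of tool x, deg",np.degrees(np.arctan2(M[1,0],M[0,0])).round(1),"tilt",M[:,2].round(3),"t",s["clock"],"F",s["force"].round(1),"w",s["width"].round(3),"j",s["joints"].round(2))
    return s,M
def go(t,yaw=None):
    s,M=tool(); d=M.T@(np.array(t)-s["position"])*100
    print("tool cm",d.round(2), "turn(+z tool)", None if yaw is None else ((-(yaw-np.degrees(np.arctan2(M[1,0],M[0,0])))+90)%180-90).round(1))
E
python3 - <<'E'
from h import *
lockmeas()
p=vision.get_image("top")
for q in("chest","bat"):
    d=cut_out(q,p)[0]; w=mpts(p,d["mask"])
    w=w[abs(w[:,2]-(.085 if q=="chest" else .014))<.004]
    print(q,cv2.minAreaRect((w[:,:2]*1000).astype(np.float32)),cv2.minEnclosingCircle((w[:,:2]*1000).astype(np.float32)))
tool()
E
```

```text
top case [array([559.8, 189.4]), array([65.4, 67.2]), np.float64(88.3)] bar [array([560.4, 191.1]), array([38.2, 10.9]), np.float64(57.7)] 68 bar mean [0.5603 0.1908 0.1463] ztop 0.1484
 bar dir deg -122.0
 shackle pts lo/hi [[0.4798, 0.1627, 0.1076], [0.5141, 0.2201, 0.1181]]
chest ((626.1875, 187.06771850585938), (238.78195190429688, 204.35977172851562), 88.0052261352539) ((624.0708618164062, 186.46495056152344), 152.88217163085938)
bat ((595.202880859375, -200.75201416015625), (197.11216735839844, 197.04632568359375), 87.2287826538086) ((596.1717529296875, -200.93882751464844), 100.44232177734375)Traceback (most recent call last):
  File "<stdin>", line 8, in <module>
  File "h.py", line 32, in tool
    print("pos",s["position"].round(4),"yaw of tool x, deg",np.degrees(np.arctan2(M[1,0],M[0,0])).round(1),"tilt",M[:,2].round(3),"t",s["clock"],"F",s["force"].round(1),"w",s["width"].round(3),"j",s["joints"].round(2))
                                                                                                                                                                             ^^^^^^^^^^^^^^^^
AttributeError: 'float' object has no attribute 'round'
```

```bash
sed -i 's/s\["width"\].round(3)/round(float(s["width"]),3)/' h.py; python3 - <<'E'
from h import *
go([.5605,.1903,.22],58)
E
```

```text
pos [ 0.2323 -0.5803  0.2268] yaw of tool x, deg 21.8 tilt [ 0. -0. -1.] t 1.75 F [0.8 0.4 1.2] w 1.002 j [ 1.09  0.43  0.03  1.57 -0.01  1.13 -0.08]
tool cm [ 59.11 -59.34   0.67] turn(+z tool) -36.2
```

Call:
play_rows(
  increments="2 -2 0 0 1;2.8 -2.8 0 0 1;2.8 -2.8 0 0 1;2.8 -2.8 0 0 1;2.8 -2.8 0 0 1",
)

```text
clock: 2.17
position: [0.3061, -0.407, 0.2268]
ee_rot: [3.085, 0.594, 0.0]
force: [1.7, 1.0, -0.1]
width: 0.998
gripper_force: 0.0
```

Call:
play_rows(
  increments="2.8 -2.8 0 0 1;2.8 -2.8 0 0 1;2.8 -2.8 0 0 1;2.8 -2.8 0 0 1;2.8 -2.8 0 0 1",
)

```text
clock: 2.58
position: [0.3841, -0.2249, 0.2271]
ee_rot: [3.084, 0.594, 0.001]
force: [1.0, 0.7, 0.2]
width: 1.003
gripper_force: 0.0
```

Call:
play_rows(
  increments="2.8 -2.8 0 0 1;2.8 -2.8 0 0 1;2.8 -2.8 0 0 1;2.8 -2.8 0 0 1;2.8 -2.8 0 0 1",
)

```text
clock: 3.0
position: [0.4621, -0.0428, 0.2271]
ee_rot: [3.085, 0.594, 0.001]
force: [0.4, -1.1, -0.3]
width: 1.002
gripper_force: 0.0
```

Call:
play_rows(
  increments="2.8 -2.8 0 0 1;2.8 -2.8 0 0 1;2.5 -2.5 0 0 0;2 -2 0 0 -0.4;0 0 0 0 -0.4",
)

```text
clock: 3.42
position: [0.5193, 0.0935, 0.227]
ee_rot: [-3.079, -0.605, -0.004]
force: [0.1, -0.6, 0.5]
width: 0.834
gripper_force: 0.0
```

Call:
play_rows(
  increments="0 0 0 -7 -0.4;0 0 0 -7 -0.4;0 0 0 -7 -0.4;0 0 0 -7 -0.4;0 0 0 -7 -0.4",
)

```text
clock: 3.83
position: [0.5178, 0.0861, 0.2267]
ee_rot: [2.759, 1.502, -0.0]
force: [0.5, 0.9, -0.3]
width: 0.469
gripper_force: 0.0
```

```bash
python3 - <<'E'
from h import *
go([.5605,.1903,.22],58)
E
```

```text
pos [0.5178 0.0861 0.2267] yaw of tool x, deg 57.1 tilt [ 0. -0. -1.] t 3.8333 F [ 0.5  0.9 -0.3] w 0.469 j [ 0.13  0.32 -0.51  1.78  0.18  1.08 -1.02]
tool cm [11.07 -2.07  0.67] turn(+z tool) -0.9
```

Call:
play_rows(
  increments="3.5 -0.7 0 -0.9 -0.4;3.5 -0.7 0 0 -0.4;2.5 -0.4 0.5 0 -0.4;1.57 -0.27 1 0 -0.4;0 0 2 0 -0.4",
)

```text
clock: 4.25
position: [0.5617, 0.1958, 0.1933]
ee_rot: [-2.747, -1.52, -0.009]
force: [-0.3, -0.2, -0.2]
width: 0.302
gripper_force: 0.0
```

Call:
play_rows(
  increments="0 0 2 0 -0.4;0 0 1.5 0 -0.4;0 0 0.5 0 -0.4;0 0 0 0 -0.4;0 0 0 0 -0.4",
)

```text
clock: 4.67
position: [0.5603, 0.1909, 0.1523]
ee_rot: [2.752, 1.516, 0.0]
force: [-0.4, 0.7, 0.6]
width: 0.301
gripper_force: 0.0
```

```bash
python3 - <<'E'
from h import *
go([.5605,.1903,.1325],58)
p=vision.get_image("side"); save("d.png",cv2.resize(p["frame"][140:290,130:330],(800,600),interpolation=cv2.INTER_CUBIC))
E
```

```text
pos [0.5603 0.1909 0.1523] yaw of tool x, deg 57.7 tilt [ 0.  0. -1.] t 4.6667 F [-0.4  0.7  0.6] w 0.301 j [-0.07  0.5  -0.5   1.72  0.28  0.99 -1.23]
tool cm [-0.04  0.04  1.98] turn(+z tool) -0.3
```

View pics/d.png

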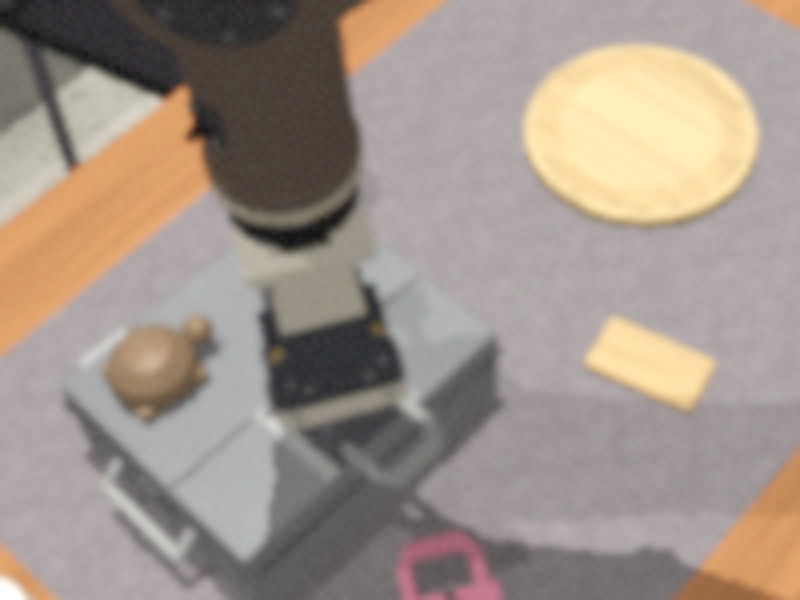

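The picture shows the gripper straight above the lock (crop px about 335, 420), with the turtle (155, 365) well clear. Next I go down and grip the bar.

Call:
play_rows(
  increments="0 0 1 0 -0.4;0 0 0.6 0 -0.4;0 0 0.3 0 -0.4;0 0 0 0 -0.4;0 0 0 0 -1",
  grip_force=20,
)

```text
clock: 5.13
position: [0.5599, 0.1911, 0.1325]
ee_rot: [-2.751, -1.516, 0.001]
force: [0.3, -0.3, 0.5]
width: 0.263
gripper_force: 0.0
```

Call:
play_rows(
  increments="0 0 0 0 -1;0 0 0 0 -1;0 0 0 0 -1",
)

```text
clock: 5.38
position: [0.5602, 0.1913, 0.133]
ee_rot: [2.751, 1.516, 0.001]
force: [-0.2, 0.0, 1.3]
width: 0.115
gripper_force: 20.0
```

```bash
python3 - <<'E'
from h import *
s,M=tool(); print(s["gripper_force"],s["ft_torque"])
E
```

```text
pos [0.5602 0.1913 0.133 ] yaw of tool x, deg 57.7 tilt [ 0.  0. -1.] t 5.3833 F [-0.2  0.   1.3] w 0.115 j [-0.08  0.53 -0.49  1.74  0.29  0.95 -1.25]
20.000033676624298 [-0.01665917 -0.00561922 -0.02470578]
```

Call:
play_rows(
  increments="0 0 0 4 -1;0 0 0 5 -1;0 0 0 5 -1;0 0 0 5 -1;0 0 0 5 -1",
)

```text
clock: 5.8
position: [0.5606, 0.1908, 0.133]
ee_rot: [3.008, 0.904, 0.001]
force: [2.1, -0.4, -1.2]
width: 0.116
gripper_force: 20.0
```

Call:
play_rows(
  increments="0 0 0 6 -1;0 0 0 0 -1;0 0 0 5 -1;0 0 0 5 -1;0 0 0 5 -1",
)

```text
clock: 6.22
position: [0.5604, 0.1908, 0.133]
ee_rot: [3.122, 0.347, 0.001]
force: [0.3, -1.5, 1.0]
width: 0.118
gripper_force: 20.0
```

Call:
play_rows(
  increments="0 0 0 5 -1;0 0 0 5 -1;0 0 0 4.6 -1;0 0 0 0 -1;0 0 0 0 -1",
)

```text
clock: 6.63
position: [0.5603, 0.191, 0.133]
ee_rot: [3.141, -0.044, 0.001]
force: [1.0, -1.2, 1.5]
width: 0.114
gripper_force: 20.0
```

```bash
python3 - <<'E'
from h import *
s,M=tool(); print(s["gripper_force"],s["ft_torque"])
E
```

```text
pos [0.5603 0.191  0.133 ] yaw of tool x, deg -1.6 tilt [ 0.001 -0.    -1.   ] t 6.6333 F [ 1.  -1.2  1.5] w 0.114 j [-0.25  0.49 -0.23  1.75  0.14  0.92 -2.14]
20.003469586372375 [-0.29811217 -0.16366567 -0.06280423]
```

Call:
play_rows(
  increments="0 0 0 0 -0.4;0 0 0 0 -0.4;0 0 0 0 -0.4;0 0 -1 0 -0.4;0 0 -2.5 0 -0.4",
)

```text
clock: 7.05
position: [0.558, 0.1902, 0.1655]
ee_rot: [3.139, -0.05, -0.009]
force: [-0.0, -0.0, -0.1]
width: 0.3
gripper_force: 0.0
```

Call:
play_rows(
  increments="0 0 -3 -7 -0.4;-1 0 -2.5 -7 -0.4;-3.5 0 0 -7 -0.4;-3 3 0 0 -0.4;-2 3 0 0 -0.4",
)

```text
clock: 7.47
position: [0.4862, 0.1115, 0.2239]
ee_rot: [-3.096, -0.532, -0.001]
force: [1.4, -1.2, 0.1]
width: 0.303
gripper_force: 0.0
```

Call:
play_rows(
  increments="-1 2.5 0 -7 -0.4;0 0 0 -7 -0.4;0 0 0 -7 -0.4;0 0 0 -7 -0.4;0 0 0 -7 -0.4",
)

```text
clock: 7.88
position: [0.4874, 0.0834, 0.2236]
ee_rot: [2.793, 1.438, 0.001]
force: [-0.2, 0.4, -0.1]
width: 0.301
gripper_force: 0.0
```

```bash
python3 - <<'E'
from h import *
tool()
try: lockmeas()
except Exception as e: print(e)
p=vision.get_image("top"); q=vision.get_image("side")
save("e.png",np.hstack([cv2.resize(p["frame"][160:260,150:250],(400,400),interpolation=cv2.INTER_CUBIC),cv2.resize(q["frame"][190:290,160:260],(400,400),interpolation=cv2.INTER_CUBIC)]))
E
```

```text
pos [0.4874 0.0834 0.2236] yaw of tool x, deg 54.5 tilt [ 0.001 -0.    -1.   ] t 7.8833 F [-0.2  0.4 -0.1] w 0.301 j [ 0.07  0.26 -0.42  1.86  0.12  1.04 -1.02]
top case [array([562.3, 190.7]), array([67.9, 62. ]), np.float64(88.2)] bar [array([546.4, 136.3]), array([127.2,  36.5]), np.float64(74.8)] 132 bar mean [0.5451 0.1395 0.3891] ztop 0.614
 bar dir deg 73.6
side case [array([556.6, 193.4]), array([66.9, 70.9]), np.float64(87.3)] bar [array([558. , 193.5]), array([11. , 39.7]), np.float64(88.7)] 60 bar mean [0.5569 0.1941 0.145 ] ztop 0.147
 bar dir deg 178.6
 shackle pts lo/hi [[0.4757, 0.1681, 0.1041], [0.5074, 0.2236, 0.1161]]
```

View pics/e.png

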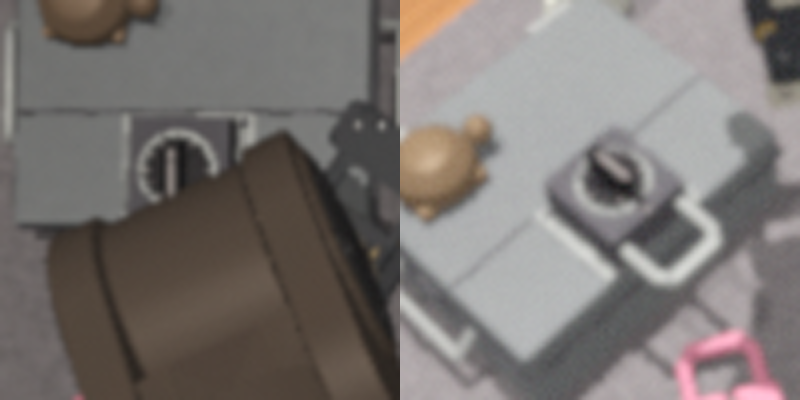

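The pointer now lies along the lock's axis towards the shackle (left crop 172, 170; measured 178.6° against 178.1° for the mark). Next is the shackle.

Call:
play_rows(
  increments="0 0 0 -7 -0.3;0 0 0 -7 -0.3;0 0 0 -7 -0.3;0 0 0 -7 -0.3;0 0 0 -5.5 -0.3",
)

```text
clock: 8.8
position: [0.4873, 0.0836, 0.2227]
ee_rot: [-2.261, -2.181, 0.0]
force: [0.4, 0.2, -0.5]
width: 0.352
gripper_force: 0.0
```

```bash
python3 - <<'E'
from h import *
go([.4835,.193,.15],88)
E
```

```text
pos [0.4873 0.0836 0.2227] yaw of tool x, deg 87.9 tilt [-0. -0. -1.] t 8.8 F [ 0.4  0.2 -0.5] w 0.352 j [ 0.15  0.28 -0.53  1.86  0.16  1.05 -0.48]
tool cm [10.92 -0.77  7.27] turn(+z tool) -0.1
```

Call:
play_rows(
  increments="3.5 -0.2 0 0 -0.4;3.5 -0.2 0 0 -0.4;2.5 -0.2 1 0 -0.4;1.4 -0.17 2 0 -0.4;0 0 2 0 -0.4",
)

```text
clock: 9.22
position: [0.4839, 0.1976, 0.173]
ee_rot: [-2.262, -2.179, -0.006]
force: [0.2, 1.0, 0.3]
width: 0.297
gripper_force: 0.0
```

Call:
play_rows(
  increments="0 0 1.5 0 -0.4;0 0 0.7 0 -0.4;0 0 0 0 -0.4;0 0 0 0 -0.4",
)

```text
clock: 9.55
position: [0.4843, 0.1927, 0.151]
ee_rot: [-2.268, -2.174, 0.0]
force: [0.7, -0.3, 0.3]
width: 0.296
gripper_force: 0.0
```

```bash
python3 - <<'E'
from h import *
go([.4835,.193,.094],88)
p=vision.get_image("top"); q=vision.get_image("side")
save("f.png",np.hstack([cv2.resize(p["frame"][180:280,150:250],(400,400),interpolation=cv2.INTER_CUBIC),cv2.resize(q["frame"][200:300,170:270],(400,400),interpolation=cv2.INTER_CUBIC)]))
E
```

```text
pos [0.4843 0.1927 0.151 ] yaw of tool x, deg 87.6 tilt [-0. -0. -1.] t 9.55 F [ 0.7 -0.3  0.3] w 0.296 j [-0.07  0.41 -0.54  1.89  0.26  0.92 -0.77]
tool cm [ 0.02 -0.08  5.7 ] turn(+z tool) -0.4
```

View pics/f.png

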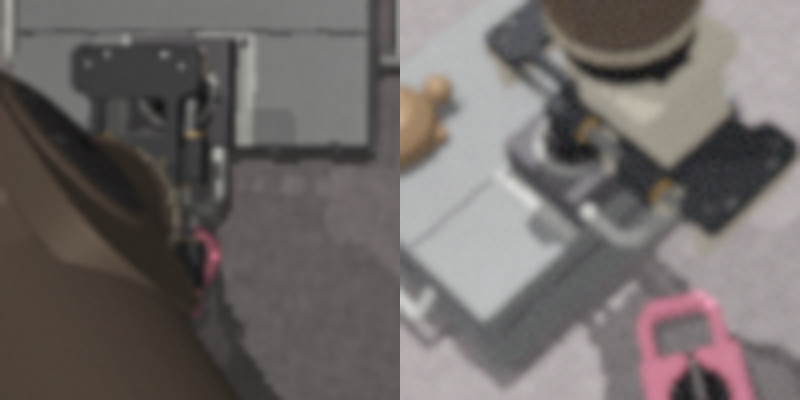

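The fingers straddle the shackle bar in the right crop (bar end about 655, 225). I'll go down slowly and watch the force.

Call:
play_rows(
  increments="0 -0.04 1 -0.4 -0.4;0 -0.04 1 0 -0.4;0 0 1 0 -0.4;0 0 0.5 0 -0.4;0 0 0 0 -0.4",
)

```text
clock: 10.07
position: [0.4824, 0.1922, 0.114]
ee_rot: [-2.259, -2.182, 0.004]
force: [0.5, -0.4, 0.6]
width: 0.3
gripper_force: 0.0
```

Call:
play_rows(
  increments="0 0 0.7 0 -0.4;0 0 0.7 0 -0.4;0 0 0.6 0 -0.4;0 0 0 0 -0.4;0 0 0 0 -0.4",
)

```text
clock: 10.48
position: [0.4831, 0.1927, 0.0953]
ee_rot: [-2.259, -2.183, 0.001]
force: [-0.1, 0.6, 0.2]
width: 0.3
gripper_force: 0.0
```

Call:
play_rows(
  increments="0 0 0 0 -1;0 0 0 0 -1;0 0 0 0 -1;0 0 0 0 -1",
)

```text
clock: 10.82
position: [0.4835, 0.1928, 0.096]
ee_rot: [2.26, 2.182, 0.0]
force: [-0.6, -0.3, 1.9]
width: 0.096
gripper_force: 20.0
```

Call:
play_rows(
  increments="0 -0.3 0 0 -1;0 -0.4 0 0 -1;0 -0.4 0 0 -1;0 -0.4 0 0 -1;0 -0.3 0 0 -1",
)

```text
clock: 11.23
position: [0.4649, 0.1934, 0.0958]
ee_rot: [2.259, 2.183, 0.0]
force: [0.7, -1.2, 1.0]
width: 0.096
gripper_force: 20.0
```

Call:
play_rows(
  increments="0 -0.2 0 0 -1;0 -0.1 0 0 -1;0 -0.1 0 0 -1;0 0 0 0 -1;0 0 0 0 -1",
)

```text
clock: 11.65
position: [0.4612, 0.1936, 0.0957]
ee_rot: [-2.259, -2.183, 0.0]
force: [0.4, -1.5, 1.6]
width: 0.097
gripper_force: 20.0
```

Call:
play_rows(
  increments="0 -0.1 0 0 -1;0 -0.1 0 0 -1;0 0 0 0 -1;0 0 0 0 -1",
)

```text
clock: 11.98
position: [0.4596, 0.1938, 0.0958]
ee_rot: [2.259, 2.183, 0.001]
force: [2.3, -0.6, -0.0]
width: 0.093
gripper_force: 20.0
```

Call:
play_rows(
  increments="0 -0.15 0 0 -1;0 -0.15 0 0 -1;0 0 0 0 -1;0 0 0 0 -1",
)

```text
clock: 12.32
position: [0.4595, 0.1937, 0.0963]
ee_rot: [2.259, 2.179, 0.007]
force: [12.0, -1.2, -2.0]
width: 0.097
gripper_force: 20.0
```

```bash
python3 - <<'E'
from h import *
tool()
E
```

```text
pos [0.4595 0.1937 0.0963] yaw of tool x, deg 87.9 tilt [ 0.005  0.001 -1.   ] t 12.3167 F [12.  -1.2 -2. ] w 0.097 j [-0.11  0.44 -0.52  2.    0.31  0.77 -0.85]
```

Call:
play_rows(
  increments="0 0.25 0 0 -1;0 0 0 0 -0.4;0 0 0 0 -0.4;0 0 0 0 -0.4;0 0 -1 0 -0.4",
)

```text
clock: 12.73
position: [0.4573, 0.193, 0.1045]
ee_rot: [-2.258, -2.182, 0.005]
force: [-0.5, 0.8, -0.1]
width: 0.293
gripper_force: 0.0
```

Call:
play_rows(
  increments="0 0 -2 0 -0.4;0 0 -3 0 -0.4;0 0 -3 0 0.5;0 0 -2 0 1;-3 0 0 7 1",
)

```text
clock: 13.15
position: [0.4593, 0.1704, 0.211]
ee_rot: [-2.379, -2.051, -0.015]
force: [1.2, 0.9, 0.3]
width: 0.471
gripper_force: 0.0
```

Call:
play_rows(
  increments="-4 0 0 7 1;-4 0 0 7 1;-3 0 0 7 1;0 0 0 7 1;0 0 0 7 1",
)

```text
clock: 13.57
position: [0.4279, 0.0562, 0.2064]
ee_rot: [2.897, 1.214, -0.0]
force: [0.1, 1.1, -0.2]
width: 0.833
gripper_force: 0.0
```

```bash
python3 - <<'E'
from h import *
tool()
lockmeas()
p=vision.get_image("side")
w=mpts(p,p["z_map"]>0)
for y in np.arange(.11,.275,.01):
    m=(abs(w[:,0]-.56)<.012)&(abs(w[:,1]-y)<.005); print(round(y,3),np.percentile(w[m,2],[50,95]).round(3) if m.any() else None, end="; ")
q=vision.get_image("top")
save("g.png",np.hstack([cv2.resize(q["frame"][160:260,150:250],(400,400),interpolation=cv2.INTER_CUBIC),cv2.resize(p["frame"][190:290,160:260],(400,400),interpolation=cv2.INTER_CUBIC)]))
E
```

```text
pos [0.4279 0.0562 0.2064] yaw of tool x, deg 45.5 tilt [-0.    -0.001 -1.   ] t 13.5667 F [ 0.1  1.1 -0.2] w 0.833 j [ 0.11  0.17 -0.41  2.02  0.08  0.97 -1.12]
top case [array([526. , 193.3]), array([ 66.8, 136.4]), np.float64(86.9)] bar [array([558.9, 191.4]), array([11.1, 35.4]), np.float64(88.3)] 75 bar mean [0.5588 0.1913 0.1468] ztop 0.1493
 bar dir deg 178.6
 shackle pts lo/hi [[0.4568, 0.1654, 0.1083], [0.5065, 0.2235, 0.1181]]
side case [array([554.9, 194.2]), array([67.1, 71.2]), np.float64(87.9)] bar [array([555.8, 193.9]), array([11.8, 36.2]), np.float64(88.7)] 57 bar mean [0.5553 0.1943 0.145 ] ztop 0.1469
 bar dir deg 177.6
 shackle pts lo/hi [[0.4531, 0.1681, 0.105], [0.4974, 0.2244, 0.1168]]
side case [array([467.9, 446.4]), array([63. , 54.6]), np.float64(82.5)] bar [array([470. , 445.5]), array([33.5, 34. ]), np.float64(45.2)] 312 bar mean [0.4671 0.4457 0.1735] ztop 0.1908
 bar dir deg 91.1
0.11 [0.085 0.088]; 0.12 [0.084 0.087]; 0.13 [0.084 0.087]; 0.14 [0.084 0.087]; 0.15 [0.085 0.085]; 0.16 [0.122 0.124]; 0.17 [0.124 0.128]; 0.18 [0.127 0.13 ]; 0.19 [0.146 0.148]; 0.2 [0.134 0.146]; 0.21 [0.128 0.129]; 0.22 [0.123 0.126]; 0.23 [0.093 0.124]; 0.24 [0.086 0.087]; 0.25 [0.085 0.087]; 0.26 [0.085 0.087]; 0.27 [0.085 0.087];
```

View pics/g.png

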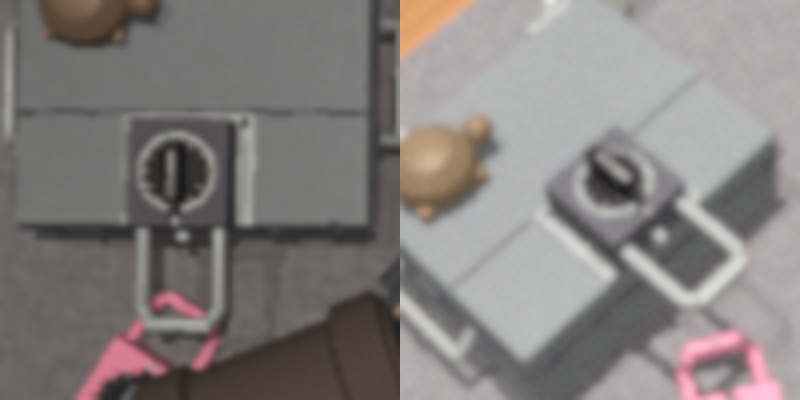

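The shackle is fully out (crop bar at 180, 325), with the pointer still on the mark. The chest lid is clear on both sides of the case, so I'll grip the case across its width.

Call:
play_rows(
  increments="0 0 0 7 1;0 0 0 7 1;0 0 0 7 1;0 0 0 7 1;0 0 0 7 1",
)

```text
clock: 14.48
position: [0.4289, 0.0582, 0.2056]
ee_rot: [-3.128, -0.294, 0.0]
force: [0.1, -1.2, -0.9]
width: 0.999
gripper_force: 0.0
```

Call:
play_rows(
  increments="0 0 0 7 1;0 0 0 5 1;0 0 0 0 1;0 0 0 0 1",
)

```text
clock: 14.82
position: [0.4289, 0.0582, 0.2057]
ee_rot: [3.141, -0.021, -0.0]
force: [-0.6, 0.3, -0.3]
width: 0.996
gripper_force: 0.0
```

```bash
python3 - <<'E'
from h import *
go([.557,.192,.2],-2)
E
```

```text
pos [0.4289 0.0582 0.2057] yaw of tool x, deg -0.8 tilt [-0. -0. -1.] t 14.8167 F [-0.6  0.3 -0.3] w 0.996 j [ 0.01  0.17 -0.31  2.02  0.06  0.96 -1.91]
tool cm [ 12.63 -13.55   0.56] turn(+z tool) 1.2
```

Call:
play_rows(
  increments="2.6 -2.8 0 1.2 1;2.6 -2.8 0 0 1;2.6 -2.8 0 0 1;2.5 -2.7 0 0 1;2.05 -2.25 0 0 1",
)

```text
clock: 15.23
position: [0.5584, 0.1894, 0.2054]
ee_rot: [-3.14, 0.053, -0.0]
force: [0.3, -0.5, 0.4]
width: 0.998
gripper_force: 0.0
```

Call:
play_rows(
  increments="0 0 2 0 1;0 0 2 0 1;0 0 1 0 1;0 0 0 0 1;0 0 0 0 1",
)

```text
clock: 15.65
position: [0.5565, 0.187, 0.1557]
ee_rot: [3.141, -0.058, -0.002]
force: [0.2, -0.2, 0.1]
width: 0.995
gripper_force: 0.0
```

```bash
python3 - <<'E'
from h import *
go([.557,.192,.100],-2)
E
```

```text
pos [0.5565 0.187  0.1557] yaw of tool x, deg -2.1 tilt [-0.001 -0.    -1.   ] t 15.65 F [ 0.2 -0.2  0.1] w 0.995 j [-0.2   0.46 -0.31  1.73  0.16  0.97 -2.17]
tool cm [ 0.03 -0.51  5.57] turn(+z tool) -0.1
```

Call:
play_rows(
  increments="0 -0.5 0 0 1;0 0 1.5 0 1;0 0 1.5 0 1;0 0 1.5 0 1;0 0 0.7 0 1",
)

```text
clock: 16.07
position: [0.557, 0.1925, 0.1035]
ee_rot: [-3.141, 0.059, -0.0]
force: [-0.5, 0.6, 0.3]
width: 0.996
gripper_force: 0.0
```

Call:
play_rows(
  increments="0 0 0.3 0 1;0 0 0 0 1;0 0 0 0 0.6;0 0 0 0 0.5;0 0 0 0 0.4",
  grip_force=10,
)

```text
clock: 16.48
position: [0.5575, 0.1926, 0.1016]
ee_rot: [-3.14, 0.06, -0.002]
force: [-0.3, 0.2, 0.1]
width: 0.83
gripper_force: 0.0
```

Call:
play_rows(
  increments="0 0 0 0 0.3;0 0 0 0 0.2;0 0 0 0 0;0 0 0 0 0",
)

```text
clock: 16.82
position: [0.5573, 0.192, 0.1012]
ee_rot: [3.141, -0.06, 0.001]
force: [-1.4, -2.1, 5.5]
width: 0.722
gripper_force: 10.0
```

Call:
play_rows(
  increments="0 0 0 0 -0.2;0 0 0 0 -0.2;0 0 -0.5 0 -0.2;0 0 -0.7 0 -0.2;0 0 -0.7 0 -0.2",
  grip_force=45,
)

```text
clock: 17.23
position: [0.5571, 0.192, 0.1199]
ee_rot: [3.141, -0.06, -0.001]
force: [2.9, -1.4, -6.3]
width: 0.715
gripper_force: 45.0
```

Call:
play_rows(
  increments="0 0 -0.7 0 -0.2;0 0 -1 0 -0.2;0 0 -1.5 0 -0.2;0 0 -2 0 -0.2;0 0 -2 0 -0.2",
)

```text
clock: 17.65
position: [0.5559, 0.1925, 0.1928]
ee_rot: [3.141, -0.059, -0.003]
force: [0.3, 0.4, -4.3]
width: 0.715
gripper_force: 45.0
```

Call:
play_rows(
  increments="0 0 -1 0 -0.2;0 0 0 0 -0.2;0 0 0 0 -0.2",
)

```text
clock: 17.9
position: [0.5568, 0.1925, 0.2019]
ee_rot: [-3.141, 0.06, -0.001]
force: [0.4, -0.7, -5.3]
width: 0.72
gripper_force: 45.0
```

```bash
python3 - <<'E'
from h import *
go([.595,-.2005,.205],-2)
p=vision.get_image("side")
save("i.png",cv2.resize(p["frame"][120:300,130:370],(800,600),interpolation=cv2.INTER_CUBIC))
E
```

```text
pos [0.5568 0.1925 0.2019] yaw of tool x, deg -2.2 tilt [ 0.  0. -1.] t 17.9 F [ 0.4 -0.7 -5.3] w 0.72 j [-0.2   0.42 -0.31  1.68  0.15  1.07 -2.17]
tool cm [ 5.31 39.12 -0.32] turn(+z tool) -0.2
```

View pics/i.png

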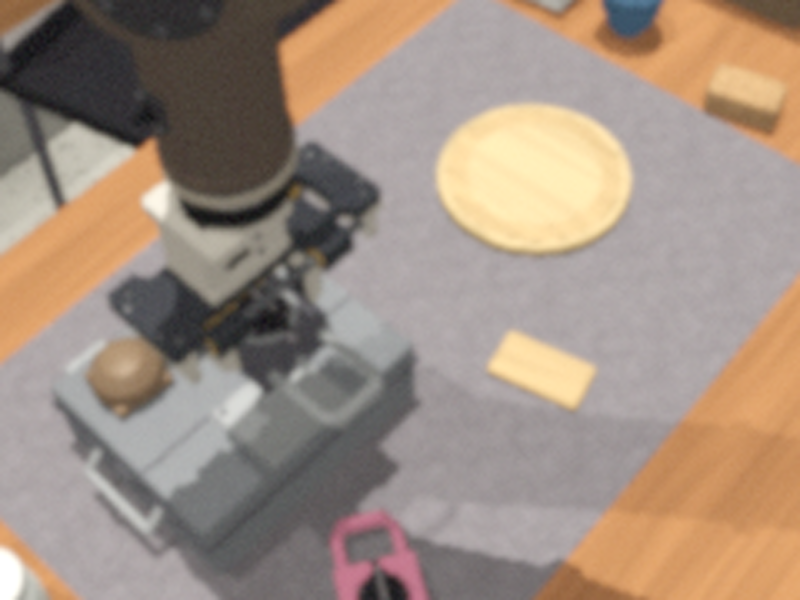

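The lock is off the staple and hangs level in the gripper, with the shackle out (crop px about 330, 385). The force reading shows 5 N of weight. Now I carry it to the bat.

Call:
play_rows(
  increments="0.1 1 0 0 -0.2;0.3 2 -0.1 0 -0.2;0.4 3 -0.1 0 -0.2;0.4 3 -0.1 0 -0.2;0.4 3 0 0 -0.2",
)

```text
clock: 18.37
position: [0.5677, 0.0696, 0.2036]
ee_rot: [3.14, -0.06, -0.003]
force: [0.1, -0.3, -4.2]
width: 0.712
gripper_force: 45.0
```

Call:
play_rows(
  increments="0.4 3 0 0 -0.2;0.4 3 0 0 -0.2;0.4 3 0 0 -0.2;0.4 3 0 0 -0.2;0.4 3 0 0 -0.2",
)

```text
clock: 18.78
position: [0.5816, -0.0813, 0.2034]
ee_rot: [3.141, -0.061, -0.004]
force: [0.7, -0.6, -4.2]
width: 0.721
gripper_force: 45.0
```

Call:
play_rows(
  increments="0.4 3 0 0 -0.2;0.4 3 0 0 -0.2;0.4 3 0 0 -0.2;0.3 2 0 0 -0.2;0.1 1 0 0 -0.2",
)

```text
clock: 19.2
position: [0.5925, -0.2046, 0.2031]
ee_rot: [3.139, -0.068, -0.004]
force: [-0.3, -0.3, -4.4]
width: 0.715
gripper_force: 45.0
```

Call:
play_rows(
  increments="0 0 0 0 -0.2;0 0 0 0 -0.2;0 0 0 0 -0.2",
)

```text
clock: 19.45
position: [0.5939, -0.1973, 0.2042]
ee_rot: [-3.14, 0.057, 0.001]
force: [0.0, 1.8, -4.2]
width: 0.713
gripper_force: 45.0
```

```bash
python3 - <<'E'
from h import *
go([.597,-.2005,.205],-2)
E
```

```text
pos [ 0.5939 -0.1973  0.2042] yaw of tool x, deg -2.1 tilt [-0.001  0.002 -1.   ] t 19.45 F [ 0.   1.8 -4.2] w 0.713 j [ 0.38  0.47 -0.21  1.58  0.1   1.1  -1.46]
tool cm [ 0.32  0.31 -0.08] turn(+z tool) -0.1
```

Call:
play_rows(
  increments="0.2 0.3 0 0 -0.2;0 0 0 0 -0.2;0 0 0 0 -0.2;0 0 0 0 -0.2;0 0 0 0 -0.2",
)

```text
clock: 19.87
position: [0.5961, -0.202, 0.2048]
ee_rot: [-3.141, 0.059, -0.0]
force: [-0.1, 0.6, -4.5]
width: 0.717
gripper_force: 45.0
```

Call:
play_rows(
  increments="0 0 0 0 -0.2;0 0 0 0 -0.2;0 0 0 0 -0.2;0 0 0 0 -0.2;0 0 0 0 -0.2",
)

```text
clock: 20.28
position: [0.596, -0.2025, 0.2047]
ee_rot: [3.141, -0.06, 0.0]
force: [-0.5, -1.2, -4.2]
width: 0.717
gripper_force: 45.0
```

```bash
python3 - <<'E'
from h import *
tool()
p=vision.get_image("side"); q=vision.get_image("top")
for im in(p,q):
    for n in("lock","turtle","mug"):
        for d in cut_out(n,im)[:2]: print(n,round(d["confidence"],2),np.median(mpts(im,d["mask"]),0).round(3))
save("j.png",np.hstack([cv2.resize(p["frame"][60:260,200:400],(400,400)),cv2.resize(q["frame"][100:300,150:350],(400,400))]))
E
```

```text
pos [ 0.596  -0.2025  0.2047] yaw of tool x, deg -2.2 tilt [ 0. -0. -1.] t 20.2833 F [-0.5 -1.2 -4.2] w 0.717 j [ 0.38  0.47 -0.21  1.58  0.1   1.1  -1.46]
lock 0.87 [ 0.564 -0.19   0.215]
lock 0.65 [0.4   0.248 0.036]
turtle 0.89 [0.663 0.261 0.113]
mug 0.76 [0.769 0.027 0.062]
lock 0.74 [0.411 0.237 0.036]
lock 0.7 [ 0.527 -0.187  0.217]
mug 0.72 [0.776 0.033 0.025]
mug 0.28 [0.617 0.174 0.086]
```

View pics/j.png

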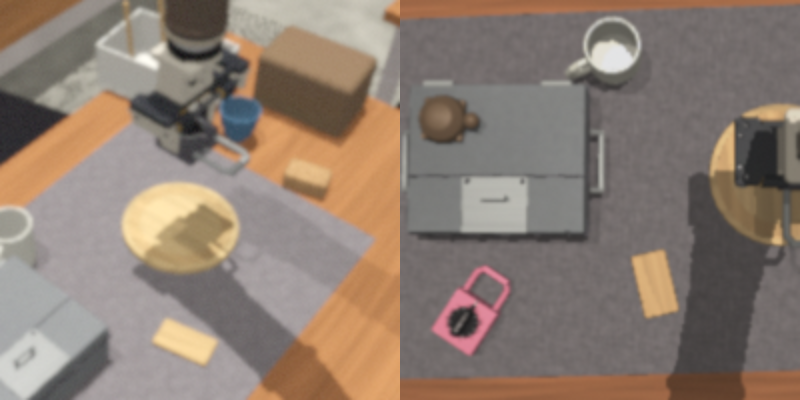

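The open lock is held still and level over the bat (left crop about 200, 135). The staple is bare, and the turtle, mug, rib and pink lock haven't moved.

```bash
python3 -c "
from cell import job; print(job.sign_off())"
```

```text
the job is handed in; nothing more can be done
None
```

The padlock was unlocked, opened to its stop and lifted off the hasp; I handed the job in at about 20 s with the lock held dial up and level over the middle of the bat, its underside about 19 cm above the table.

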